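# Find the spool-store lid that rocks and push it open

### The arm

A 7-joint arm with a two-finger parallel gripper is mounted at the origin on a cart in front of the work surface, level with it; the furniture and walls round the work are solid. World frame = base frame: x ahead of the robot, y to its left, z up, the work surface at z = 0. Lengths are in m, angles in rad, forces in N, time in s.
With the tool pointing down it reaches from about 0.375 to 0.925 m from the base axis. Payload 3.1 kg.
Tool frame: the origin (TCP) lies between the finger pads; the fingertips stand 19 mm ahead of it and the grasp point (between the pads) is the TCP; z points along the fingers, y is the direction in which the jaws open and shut (so a half turn about z gives the same grasp; the last joint's range is limited). The gripper opens to 85 mm and grips with 20 to 120 N. Pads are 22 mm wide; open, the fingers measure 114 mm over their backs; the gripper's body (76 mm by 85 mm) begins 54 mm behind the grasp point. The pads swing forward as they close: fully open they stand 13 mm farther back than shut.
Start: joints at [-0.098, 0.383, 0.044, 1.598, -0.018, 1.161, -0.05], TCP at [0.65, 0, 0.25] pointing down, gripper open.
Joint ranges: [-2.61, 2.61], [-0.41, 2.15], [-1.48, 1.57], [0, 2.5], [-1.57, 4.71], [0.05, 1.97], [-2.85, 2.85]. Speed limits (rad/s): [2.79, 2.79, 3.14, 3.14, 3.14, 3.14, 3.14].

### API

Orientations are given as a unit quaternion [x, y, z, w].
In Python, from bench import move_ptp, movel, move_j, move_gripper, pause, inverse_kinematics, read_camera, camera_params, MotionError, sign_off, look_for, tip_of, read_time_s, read_qpos, read_joint_vel, read_effort, read_eef_pos, read_tcp_rot, read_ft_force, read_ft_torque, read_finger_gap gives the robot as it stands. Calls block until the motion is done:
- move_ptp(position, orientation): joint-space move of the TCP to a pose.
- movel(position, orientation=None, speed=0.15): straight line of the TCP; orientation=None keeps the orientation; speed is the mean speed in m/s.
- move_j(angles): joint-space move.
- move_gripper(opening, effort=None): finger opening in m; effort is the grip in N (None keeps the last); returns when the fingers have stopped.
- pause(seconds).
- inverse_kinematics(position, orientation): joint angles nearest the present ones, or None.
- read_camera(name): name is "scene" or "side" or "wrist"; returns the picture (420x560x3 uint8, red, green, blue); there is no depth.
- camera_params(name): a dict with "K" (3x3 intrinsics, pixels), "camera_from_world" (4x4, takes a point from world to camera coordinates). Camera axes: x right, y down, z forward; pixel columns grow to the right and rows downward; lengths in m; the calibration is good to about 2 mm. A picture is of the moment at which its call begins: read the wrist's pose just before it. camera_params takes no time and is no camera call; for the wrist camera it gives the pose at the moment of the call.
A pose or a line that the arm cannot do raises MotionError and nothing moves.
- sign_off(): hands the job in, once; it reports no verdict.
Trained networks look in the newest picture that a camera, given by its name, has taken for a name from the list of things; names that differ only in an ending like _2 or _b are one class to them, and where a whole thing is asked for, a point or a joint stands for the part that bears it (a point fixed in the world has none). Each returns a list of dicts, best first, with "confidence" (0 to 1); they miss things now and then, are a little off and sometimes report something else, mostly with a low value. They report only what shows in the picture. A call takes as long as a camera call.
- look_for(camera, name): "at" ([column, row] in pixels, amid what is visible of it).
- tip_of(camera, name): "at" ([column, row] in pixels: a listed point, or the origin of a listed thing).
Readings, each from a call of its own:
- read_time_s(): time.
- read_qpos(): joint angles.
- read_joint_vel(): joint speeds.
- read_effort(): joint torques, N m.
- read_eef_pos(): TCP position.
- read_tcp_rot(): TCP orientation.
- read_ft_force(): force on the tool from outside, world axes, zero at the start.
- read_ft_torque(): the same for the moment, N m.
- read_finger_gap(): finger opening in m.
Only numpy, scipy, OpenCV 4.12 (cv2) and the standard library are available. Lean on these libraries where they do the work, as an engineer would, in place of code of your own. Each camera call takes 0.05 s, during which the arm holds its last target.

### The job

Three of the four white lids on the wooden spool store are blocked by a spool standing under their ridged end. Press the ridged ends gently with the fingertips, one lid after another, until you find the lid that rocks; then push that lid on until it stands fully open, nearly upright, so that its empty compartment can be refilled. Do not force a blocked lid; pick nothing up, and leave the die, the dish and the tape roll beside the store where they are.

Things in the scene. Friction and masses are not known exactly. Their poses are not given: they have to be found in the camera images.
- store: Spool store: pale wooden box fixed to the worktop, spanning x -48 to 68, y -118 to 118, z 0 to 65 mm in its frame. Origin on the worktop below the lids' pivot line; z up, +x from the lids' ridged ends (nearer the robot) to their plain ends. Four identical white lids, flush with the top, at y = 87, 29, -29, -87 mm. Wells under them: 54 mm wide, x -42 to 62 mm, 61 mm deep, 4 mm walls between.
- lid_a (a joint): Tilt of the leftmost (+y) lid (store y = +87 mm), rad: 0 closed and flush, grows as the ridged end sinks and the plain end rises, 1.45 fully open at its stop. White plate 101 x 50 x 5 mm, a seesaw on a stiff pin at height 62.5 mm. A free one tips at about 1 to 3 N on the ridges, stays where left. Three lids, unknown which, have a hidden spool below the ridges and give under 0.1 rad.
- lid_b (a joint): Tilt of the second from the left lid (store y = +29 mm), rad: 0 closed and flush, grows as the ridged end sinks and the plain end rises, 1.45 fully open at its stop. White plate 101 x 50 x 5 mm, a seesaw on a stiff pin at height 62.5 mm. A free one tips at about 1 to 3 N on the ridges, stays where left. Three lids, unknown which, have a hidden spool below the ridges and give under 0.1 rad.
- lid_c (a joint): Tilt of the third from the left lid (store y = -29 mm), rad: 0 closed and flush, grows as the ridged end sinks and the plain end rises, 1.45 fully open at its stop. White plate 101 x 50 x 5 mm, a seesaw on a stiff pin at height 62.5 mm. A free one tips at about 1 to 3 N on the ridges, stays where left. Three lids, unknown which, have a hidden spool below the ridges and give under 0.1 rad.
- lid_d (a joint): Tilt of the rightmost (-y) lid (store y = -87 mm), rad: 0 closed and flush, grows as the ridged end sinks and the plain end rises, 1.45 fully open at its stop. White plate 101 x 50 x 5 mm, a seesaw on a stiff pin at height 62.5 mm. A free one tips at about 1 to 3 N on the ridges, stays where left. Three lids, unknown which, have a hidden spool below the ridges and give under 0.1 rad.
- press_a (a point): Centre of the top of the black ridged rubber pad (24 x 40 mm, 9.5 mm thick) of lid_a, 26 mm from the pivot towards the ridged end; it moves with the lid. Closed, it is 74.5 mm above the worktop. The pad is soft: it gives 2 mm per 7 N, at most 7 mm, on every lid.
- edge_a (a point): Middle of the plain end edge of lid_a, a smooth, slippery steel bead 50 mm long and 7 mm thick, 61 mm from the pivot; it moves with the lid. Closed, it is 62.5 mm above the worktop. Once raised by pressing the ridges well down (tilt 0.4 or more), it can be pushed level towards the pivot to raise the lid further.
- press_b (a point): Centre of the top of the black ridged rubber pad (24 x 40 mm, 9.5 mm thick) of lid_b, 26 mm from the pivot towards the ridged end; it moves with the lid. Closed, it is 74.5 mm above the worktop. The pad is soft: it gives 2 mm per 7 N, at most 7 mm, on every lid.
- edge_b (a point): Middle of the plain end edge of lid_b, a smooth, slippery steel bead 50 mm long and 7 mm thick, 61 mm from the pivot; it moves with the lid. Closed, it is 62.5 mm above the worktop. Once raised by pressing the ridges well down (tilt 0.4 or more), it can be pushed level towards the pivot to raise the lid further.
- press_c (a point): Centre of the top of the black ridged rubber pad (24 x 40 mm, 9.5 mm thick) of lid_c, 26 mm from the pivot towards the ridged end; it moves with the lid. Closed, it is 74.5 mm above the worktop. The pad is soft: it gives 2 mm per 7 N, at most 7 mm, on every lid.
- edge_c (a point): Middle of the plain end edge of lid_c, a smooth, slippery steel bead 50 mm long and 7 mm thick, 61 mm from the pivot; it moves with the lid. Closed, it is 62.5 mm above the worktop. Once raised by pressing the ridges well down (tilt 0.4 or more), it can be pushed level towards the pivot to raise the lid further.
- press_d (a point): Centre of the top of the black ridged rubber pad (24 x 40 mm, 9.5 mm thick) of lid_d, 26 mm from the pivot towards the ridged end; it moves with the lid. Closed, it is 74.5 mm above the worktop. The pad is soft: it gives 2 mm per 7 N, at most 7 mm, on every lid.
- edge_d (a point): Middle of the plain end edge of lid_d, a smooth, slippery steel bead 50 mm long and 7 mm thick, 61 mm from the pivot; it moves with the lid. Closed, it is 62.5 mm above the worktop. Once raised by pressing the ridges well down (tilt 0.4 or more), it can be pushed level towards the pivot to raise the lid further.
- die: Bystander: pale grey steel setting die, standing, 22 x 22 x 45 mm, origin at the centre of its underside. Not to be disturbed.
- dish: Bystander: round enamel dish of snap sockets, 68 mm across, 19 mm high, origin at the centre of its underside. Not to be disturbed.
- tape: Bystander: flat-lying roll of paper tape, 80 mm across, 19 mm high, origin at the centre of its underside. Not to be disturbed.

How it is judged:
By the outcome, as a careful person would: the job done as asked, in the order asked, and still so for the second after the job is handed in, with the robot touching nothing.
It also fails if it takes over 51 s, if anything falls off the work surface, if the arm or the gripper's body presses on something with over 40 N, if the wrist force passes 120 N, or if a joint passes its speed limit or range.

## Working session

There is one attempt and no reset: what is moved stays moved. The work goes in short steps, each a Python script; the robot and the scene stay as the last script left them, time stands still between calls to the robot, and variables do not carry over. Pictures are saved under pics/ and viewed, and the job is handed in when it is done.

```bash
mkdir -p pics; ls
cat > h.py <<'E'
from bench import *
import numpy as np, cv2
def save(cam,fn):
    im=read_camera(cam); cv2.imwrite('pics/'+fn,im[:,:,::-1]); return im
def ray(cam,px,z):
    P=camera_params(cam);K=P["K"];T=np.array(P["camera_from_world"])
    R=T[:3,:3];c=-R.T@T[:3,3];d=R.T@np.linalg.inv(K)@np.array([px[0],px[1],1.])
    return c+d*(z-c[2])/d[2]
def proj(cam,p):
    P=camera_params(cam);T=np.array(P["camera_from_world"]);q=P["K"]@(T[:3,:3]@p+T[:3,3]);return q[:2]/q[2]
E
python3 - <<'E'
from h import *
print(read_time_s(),read_tcp_rot(),read_ft_force())
for c in("scene","side","wrist"):
    save(c,c+'0.png')
    print(c,-np.array(camera_params(c)["camera_from_world"])[:3,:3].T@np.array(camera_params(c)["camera_from_world"])[:3,3])
    for n in("press_a","edge_a"):
        for d in tip_of(c,n)[:6]:
            print(n,d["confidence"],d["at"],ray(c,d["at"],.0745 if n[0]=='p' else .0625))
    for n in("store","die","dish","tape"):
        for d in tip_of(c,n)[:1]: print(n,d["confidence"],d["at"],ray(c,d["at"],0))
print(read_time_s())
E
```

```text
pics
0.0 [ 0.70708341  0.7071289  -0.00099491 -0.00088843] [-0.28037813  0.09573155 -0.47122579]
scene [ 0.04221368 -0.26204753  0.72558096]
press_a 0.92 [361.0, 280.8] [ 0.48106467 -0.17324219  0.0745    ]
press_a 0.83 [328.4, 264.2] [ 0.48636742 -0.1153718   0.0745    ]
press_a 0.76 [263.3, 245.2] [ 0.47148375 -0.00442185  0.0745    ]
press_a 0.61 [292.8, 255.5] [ 0.47530309 -0.05711159  0.0745    ]
edge_a 0.96 [347.2, 233.8] [ 0.5677288  -0.11531221  0.0625    ]
edge_a 0.73 [283.4, 212.6] [0.55994729 0.00399089 0.0625    ]
store 0.91 [314.1, 272.0] [ 5.10146822e-01 -8.30985356e-02  1.11022302e-16]
die 0.81 [402.2, 313.2] [ 0.50340826 -0.24679473  0.        ]
dish 0.6 [234.4, 227.4] [0.53235787 0.09434152 0.        ]
tape 0.75 [422.9, 278.9] [ 0.58498403 -0.25706523  0.        ]
side [ 0.23900423 -0.77046447  0.58717903]
press_a 0.96 [276.1, 262.8] [ 0.48462609 -0.16176331  0.0745    ]
press_a 0.91 [241.0, 224.3] [ 0.46211451 -0.00678472  0.0745    ]
press_a 0.71 [264.4, 252.3] [ 0.47505599 -0.12188233  0.0745    ]
press_a 0.56 [256.7, 235.2] [ 0.48056328 -0.05912776  0.0745    ]
e
[... 485 characters left out ...]
804015  0.        ]
wrist [0.64966606 0.06426794 0.37335143]
press_a 0.9 [123.2, 297.4] [ 0.48113706 -0.11648697  0.0745    ]
press_a 0.7 [108.3, 246.9] [ 0.47340654 -0.0579248   0.0745    ]
press_a 0.6 [97.5, 195.2] [ 0.47058183 -0.00322759  0.0745    ]
edge_a 0.94 [208.3, 333.5] [ 0.56730976 -0.17099016  0.0625    ]
edge_a 0.9 [197.5, 240.2] [ 0.56266926 -0.05519899  0.0625    ]
edge_a 0.77 [192.1, 188.0] [0.5610504  0.00155015 0.0625    ]
edge_a 0.55 [201.4, 287.7] [ 0.56314875 -0.11163381  0.0625    ]
store 0.81 [166.0, 246.6] [ 0.50394007 -0.08799779  0.        ]
die 0.19 [209.2, 332.4] [ 0.55210543 -0.21649879  0.        ]
dish 0.74 [173.7, 98.3] [0.52987203 0.09290646 0.        ]
1.05
```

View pics/scene0.png

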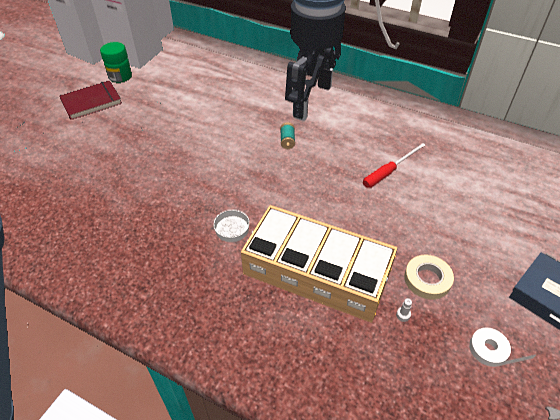

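View pics/wrist0.png

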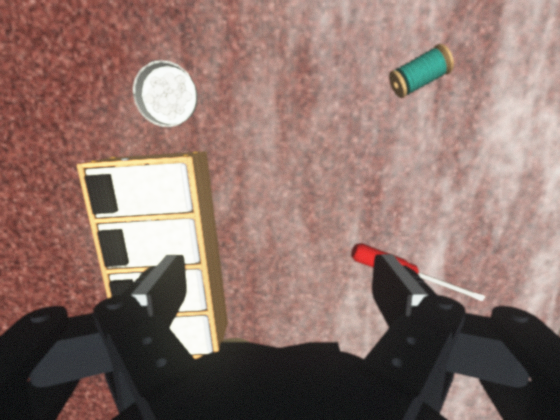

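View pics/side0.png

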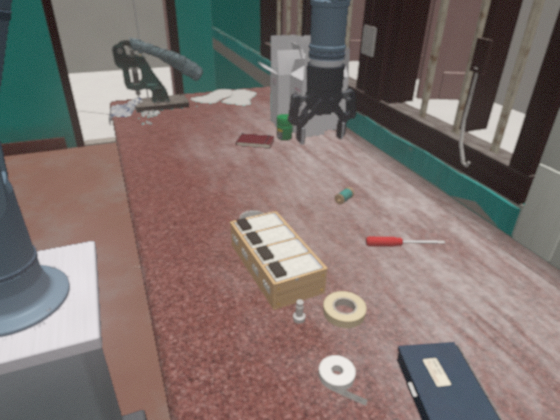

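The scene view shows the store amid the picture, with its pads at about (263,245), (293,255), (328,264) and (361,281). The dish is at (232,226) on its +y side, and the die (405,309) and tape (430,276) are on its -y side. The detections agree across the three cameras, so I'll fit the store pose next.

```bash
cat > fit.py <<'E'
import numpy as np
from scipy.optimize import least_squares
Y=dict(a=.087,b=.029,c=-.029,d=-.087)
D=[('a',-26,.4715,-.0044),('b',-26,.4753,-.0571),('c',-26,.4864,-.1154),('d',-26,.4811,-.1732),
('a',61,.5599,.0040),('c',61,.5677,-.1153),
('a',-26,.4621,-.0068),('b',-26,.4806,-.0591),('c',-26,.4751,-.1219),('d',-26,.4846,-.1618),
('a',61,.5593,.0016),('b',61,.5559,-.0688),('c',61,.5618,-.1123),('d',61,.5645,-.1736),
('a',-26,.4706,-.0032),('b',-26,.4734,-.0579),('c',-26,.4811,-.1165),
('a',61,.5611,.0016),('b',61,.5627,-.0552),('c',61,.5631,-.1116),('d',61,.5673,-.1710)]
def f(p,full=False):
    c,s=np.cos(p[2]),np.sin(p[2])
    return np.array([[p[0]+c*x/1e3-s*Y[k]-X,p[1]+s*x/1e3+c*Y[k]-yy] for k,x,X,yy in D]).ravel()
r=least_squares(f,[.5,-.09,.06],loss='soft_l1',f_scale=.003)
print(r.x,np.round(r.fun.reshape(-1,2)*1e3,1).tolist())
E
python3 fit.py
python3 - <<'E'
from h import *
from scipy.spatial.transform import Rotation as R
yaw=.063
for sg in(1,-1):
    y=np.array([-np.sin(yaw),np.cos(yaw),0])*sg; z=np.array([0,0,-1.]); x=np.cross(y,z)
    q=R.from_matrix(np.c_[x,y,z]).as_quat()
    for p in([.47,-.003,.12],[.481,-.17,.12],[.6,0,.12],[.61,-.17,.12]):
        print(sg,q,inverse_kinematics(p,q))
print(read_qpos())
E
```

```text
[ 0.50234252 -0.08741532  0.04917847] [[0.6, 2.6], [-0.4, -2.6], [-8.6, -2.3], [-0.4, -2.4], [-0.9, -1.5], [-3.0, 1.9], [10.0, 5.0], [-5.7, -0.6], [2.7, 4.2], [-3.9, -13.8], [-0.3, 0.9], [5.9, 13.3], [2.9, -1.1], [3.0, 2.3], [1.5, 1.4], [1.5, -1.8], [-3.3, -1.2], [-2.1, 0.9], [-0.9, -0.3], [1.6, -1.8], [0.2, -0.3]]
1 [-0.03149479  0.99950392  0.          0.        ] [ 0.12032707  0.2301989  -0.21965651  2.11903605  0.0694356   0.79890803
  1.49161299]
1 [-0.03149479  0.99950392  0.          0.        ] [ 0.37083424  0.29235768 -0.12590542  2.03233765  0.04953401  0.81969556
  1.85019595]
1 [-0.03149479  0.99950392  0.          0.        ] [ 0.11874462  0.4474784  -0.22936403  1.81350539  0.12644773  0.89479064
  1.46571078]
1 [-0.03149479  0.99950392  0.          0.        ] [ 0.34245581  0.49698719 -0.17215895  1.73169696  0.10271081  0.92167109
  1.7623548 ]
-1 [ 0.99950392  0.03149479  0.         -0.        ] [-0.30830801  0.22036527  0.24807656  2.13890941 -0.07560668  0.79028772
 -1.5205409 ]
-1 [ 0.99950392  0.03149479  0.         -0.        ] [-0.04321262  0.29636313  0.34185158  2.05194946 -0.13505803  0.81408874
 -1.12997283]
-1 [ 0.99950392  0.03149479  0.         -0.        ] [-0.29459351  0.44483634  0.27700157  1.83489366 -0.15295827  0.8825419
 -1.45355855]
-1 [ 0.99950392  0.03149479  0.         -0.        ] [-0.05674012  0.50697135  0.33587174  1.75301243 -0.20319715  0.91570766
 -1.14345314]
[-0.09782673  0.3828807   0.04386803  1.59791314 -0.01791984  1.16119084
 -0.04992424]
```

```bash
cat >> h.py <<'E'
from scipy.spatial.transform import Rotation as Rn
yaw=.0492; O=np.array([.5023,-.0874,0]); LY=dict(a=.087,b=.029,c=-.029,d=-.087)
ex=np.array([np.cos(yaw),np.sin(yaw),0]); ey=np.array([-np.sin(yaw),np.cos(yaw),0])
Q=Rn.from_matrix(np.c_[ex,-ey,[0,0,-1.]]).as_quat()
def P(lid,x,tipz): return O+ex*x+ey*LY[lid]+np.array([0,0,tipz+.019])
def press(lid,x=-.026,fmax=5.0,travel=.009):
    """step down on the pad; returns 'free'/'blocked'"""
    f0=np.mean([read_ft_force()[2] for _ in range(3)])
    zc=None; z=.0775
    while z>.055:
        z-=.001; movel(P(lid,x,z),Q,speed=.03)
        f=read_ft_force()[2]-f0; a=read_eef_pos()[2]-.019
        print(f"{z*1e3:.1f} {a*1e3:.1f} F{f:.2f} t{read_time_s():.2f}")
        if zc is None and f>.6: zc=z
        if f>fmax: return 'blocked',z,zc,f
        if zc and zc-z>=travel: return 'free',z,zc,f
    return 'nocontact',z,zc,f
E
python3 - <<'E'
from h import *
move_gripper(0.0); print(read_time_s(),read_finger_gap())
move_ptp(P('a',-.026,.105),Q); print(read_time_s())
save('wrist','w1.png')
for n in("press_a","edge_a"):
    for d in tip_of('wrist',n)[:6]: print(n,d["confidence"],d["at"],ray('wrist',d["at"],.0745 if n[0]=='p' else .0625))
for l in 'abcd': print([proj('wrist',O+ex*x+ey*LY[l]+np.array([0,0,z])).round() for x,z in((-.026,.0745),(.061,.0625))])
movel(P('a',-.026,.0785),Q,speed=.1)
print(read_time_s(),press('a'))
movel(P('a',-.026,.085),Q,speed=.1);print(read_time_s())
E
```

```text
1.8167 9.713465759968469e-05
3.15
press_a 0.88 [476.0, 236.1] [ 0.48034955 -0.11952283  0.0745    ]
press_a 0.58 [377.0, 240.3] [ 0.47483476 -0.06122446  0.0745    ]
press_a 0.57 [275.3, 243.2] [ 0.47003018 -0.00087277  0.0745    ]
edge_a 0.88 [275.4, 88.6] [0.5575951  0.00321228 0.0625    ]
[array([277., 240.]), array([277.,  86.])]
[array([375., 240.]), array([380.,  86.])]
[array([472., 240.]), array([484.,  86.])]
[array([570., 240.]), array([588.,  86.])]
76.5 76.9 F1.39 t3.97
75.5 75.6 F-0.39 t4.22
74.5 74.4 F-1.16 t4.47
73.5 73.6 F1.18 t4.72
72.5 72.5 F3.02 t4.97
71.5 71.7 F5.45 t5.22
3.7167 ('blocked', 0.0715, 0.0765, np.float64(5.447132686723365))
5.5
```

View pics/w1.png

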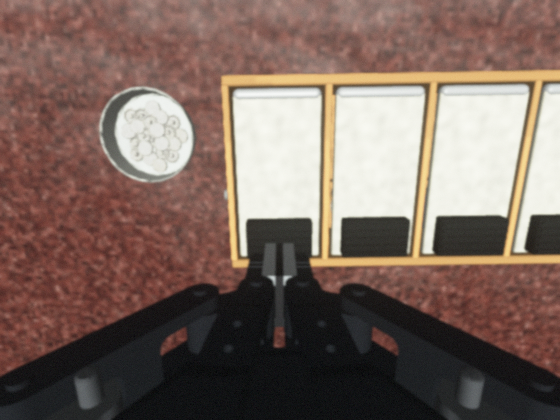

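The wrist picture shows the fingertips over lid a's pad at about (277,250). The store edges lie where the fitted pose projects them. Lid a stiffened to 5.4 N, so it seems blocked. I'll average the force readings on the next lids.

```bash
cat >> h.py <<'E'
def fz():
    v=[]
    for _ in range(4): v.append(read_ft_force()[2]); pause(.03)
    return np.mean(v)
def press2(lid,x=-.026,fmax=6.0,zmin=.066):
    movel(P(lid,x,.085),Q,speed=.15); movel(P(lid,x,.0765),Q,speed=.06); f0=fz()
    for z in (.0735,.0725,.0715,.0705,.0695,.068,.067,.066):
        movel(P(lid,x,z),Q,speed=.03); f=fz()-f0
        print(lid,f"{z*1e3:.1f} {(read_eef_pos()[2]-.019)*1e3:.1f} F{f:.2f} t{read_time_s():.2f}")
        if f>fmax: movel(P(lid,x,.085),Q,speed=.1); return 'blocked'
    return 'free'
E
python3 - <<'E'
from h import *
print(press2('b'),read_time_s())
E
```

```text
b 73.5 73.6 F0.35 t6.84
b 72.5 72.6 F2.44 t7.22
b 71.5 71.8 F5.27 t7.61
b 70.5 71.1 F7.44 t7.99
blocked 8.2833
```

Run:
```python
from h import *
r=press2('c');print(r,read_time_s())
if r=='blocked': print(press2('d'),read_time_s())
```

```text
c 73.5 73.6 F0.51 t9.62
c 72.5 72.6 F1.81 t10.01
c 71.5 71.7 F4.85 t10.39
c 70.5 71.0 F6.93 t10.78
blocked 11.0667
d 73.5 73.6 F0.13 t12.41
d 72.5 72.5 F1.31 t12.79
d 71.5 71.3 F1.84 t13.18
d 70.5 70.4 F2.29 t13.56
d 69.5 69.4 F2.52 t13.94
d 68.0 67.9 F1.81 t14.32
d 67.0 66.9 F1.82 t14.71
d 66.0 65.9 F1.34 t15.09
free 15.0917
```

Lid d rocks: the force stayed under 2.6 N and fell over 8 mm of travel, while a, b and c stiffened alike. I'll press d down further.

```bash
python3 - <<'E'
from h import *
for z in (.064,.062,.060,.058):
    movel(P('d',-.0265,z),Q,speed=.03); f=read_ft_force(); print(z,read_eef_pos()[2]-.019,f,read_time_s())
    if np.linalg.norm(f)>12: break
save('side','s2.png');save('scene','c2.png')
for c in('side','scene'): print(c,[(d['at'],d['confidence']) for d in tip_of(c,'edge_d')])
for c in('side','scene'):
  for th in(0,.4,.6,.8,1.0): print(c,th,proj(c,O+ey*LY['d']+ex*.061*np.cos(th)+np.array([0,0,.0625+.061*np.sin(th)])).round())
E
python3 -c "
import cv2
a=cv2.imread('pics/side_'+'x') 
a=cv2.imread('pics/s2.png')[180:340,200:380];b=cv2.imread('pics/c2.png')[180:340,240:420]
cv2.imwrite('pics/s2z.png',cv2.resize(cv2.hconcat([a,b]),None,fx=2.2,fy=2.2))"
```

```text
0.064 0.06388203352962618 [-3.20491298 -0.6745003   0.8721416 ] 15.3417
0.062 0.06182348397555344 [-2.85990596 -1.15164659  1.38224263] 15.5917
0.06 0.0598322991990998 [-2.20940813  0.21125206  0.72231421] 15.8417
0.058 0.05794452057699828 [-1.11122378  0.10648879  1.07521633] 16.0917
side [([308.8, 247.6], 0.91), ([299.0, 248.3], 0.65)]
scene [([310.4, 219.4], 0.93), ([348.1, 230.9], 0.77), ([282.7, 212.6], 0.75)]
side 0 [316. 261.]
side 0.4 [315. 252.]
side 0.6 [313. 249.]
side 0.8 [309. 246.]
side 1.0 [305. 244.]
scene 0 [378. 246.]
scene 0.4 [379. 239.]
scene 0.6 [379. 238.]
scene 0.8 [379. 238.]
scene 1.0 [377. 239.][ WARN:0@0.012] global loadsave.cpp:275 findDecoder imread_('pics/side_x'): can't open/read file: check file path/integrity
```

View pics/s2z.png

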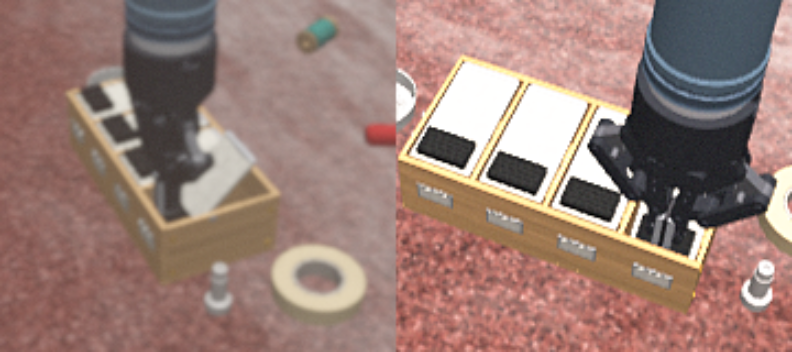

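The side view shows lid d tilted about 0.8 rad, its edge at about (309,248), matching the 0.8 projection of (309,246). Next I'll lift off, go round to the plain end and push the edge level.

```bash
python3 - <<'E'
from h import *
movel(P('d',-.0265,.14),Q,speed=.15)
movel(P('d',.080,.14),Q,speed=.2)
movel(P('d',.080,.092),Q,speed=.15)
save('side','s3.png'); f0=read_ft_force(); print(read_time_s(),f0)
for i,x in enumerate([.062,.054,.046,.038,.034,.031,.029,.027,.0255,.024,.023,.022,.021,.020]):
    z=.092+.014*min(1,(.062-x)/.038)
    movel(P('d',x,z),Q,speed=.05); f=read_ft_force()-f0
    e=read_eef_pos()-O; print(x,round(e@ex,4),f.round(1),round(read_time_s(),2))
    if f@ex>9: break
save('side','s4.png');save('scene','c4.png')
E
python3 -c "
import cv2
b=cv2.imread('pics/s3.png')[180:340,200:380];a=cv2.imread('pics/s4.png')[180:340,200:380]
cv2.imwrite('pics/s4z.png',cv2.resize(cv2.hconcat([b,a]),None,fx=2.2,fy=2.2))"
```

```text
18.1917 [-0.13975361  0.58950045  0.81459223]
0.062 0.0618 [ 0.8 -0.1 -0.7] 18.7
0.054 0.0539 [ 0.1 -0.1 -1.5] 19.02
0.046 0.0453 [ 0.1 -0.7 -1.4] 19.33
0.038 0.0373 [-0.2 -0.9 -0.6] 19.65
0.034 0.0336 [ 0.4 -0.9 -0.9] 19.9
0.031 0.0307 [ 0.6 -0.8 -1.6] 20.15
0.029 0.0288 [ 1.1 -0.3 -1.2] 20.4
0.027 0.0268 [ 0.7 -0.5 -1.6] 20.65
0.0255 0.0254 [ 0.4 -0.1 -0.4] 20.9
0.024 0.024 [ 0.6 -0.6 -1.4] 21.15
0.023 0.0238 [ 2.3 -0.4 -2.3] 21.4
0.022 0.0236 [ 5.8 -0.  -3.3] 21.65
0.021 0.0235 [ 6.3  0.3 -2.3] 21.9
0.02 0.0234 [ 9.  -0.3 -2.9] 22.15
```

View pics/s4z.png

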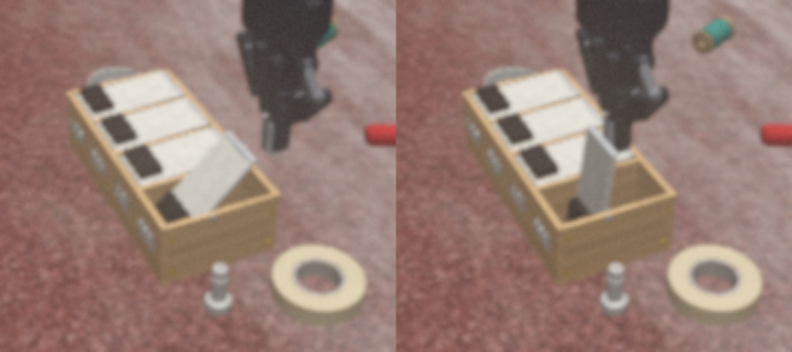

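The right half shows lid d nearly upright, and the force rose steeply at the stop (0.0235 against the predicted 0.022). I'll back off and check.

```bash
python3 - <<'E'
from h import *
movel(P('d',.085,.106),Q,speed=.1)
movel(P('d',.12,.22),Q,speed=.2)
pause(.3)
for c in('side','scene'):
    save(c,c+'5.png')
    print(c,[(d['at'],d['confidence']) for d in tip_of(c,'edge_d')])
    for th in(1.2,1.3,1.45,1.5): print(th,proj(c,O+ey*LY['d']+ex*.061*np.cos(th)+np.array([0,0,.0625+.061*np.sin(th)])).round(1))
    for n in("die","dish","tape"):
        for d in tip_of(c,n)[:1]: print(n,d["confidence"],d["at"])
print(read_time_s(),read_ft_force())
E
python3 -c "
import cv2
b=cv2.imread('pics/side5.png')[180:340,200:380];a=cv2.imread('pics/scene5.png')[180:340,240:420]
cv2.imwrite('pics/s5z.png',cv2.resize(cv2.hconcat([b,a]),None,fx=2.2,fy=2.2))"
```

```text
side [([278.6, 219.1], 0.94), ([291.1, 243.2], 0.93), ([298.6, 244.4], 0.82), ([291.7, 234.1], 0.81)]
1.2 [300.2 242.5]
1.3 [297.5 242.4]
1.45 [293.3 242.7]
1.5 [291.9 242.9]
die 0.63 [294.3, 314.4]
dish 0.42 [254.3, 222.2]
tape 0.86 [339.6, 311.6]
scene [([281.1, 212.4], 0.94), ([372.4, 245.3], 0.89), ([345.0, 232.2], 0.72), ([313.5, 220.7], 0.71)]
1.2 [375.9 241.7]
1.3 [374.9 243.6]
1.45 [373.3 247.2]
1.5 [372.7 248.5]
die 0.54 [399.4, 313.1]
dish 0.84 [231.5, 228.6]
tape 0.72 [424.1, 276.6]
24.6 [0.08572015 0.20941981 0.13507035]
```

View pics/s5z.png

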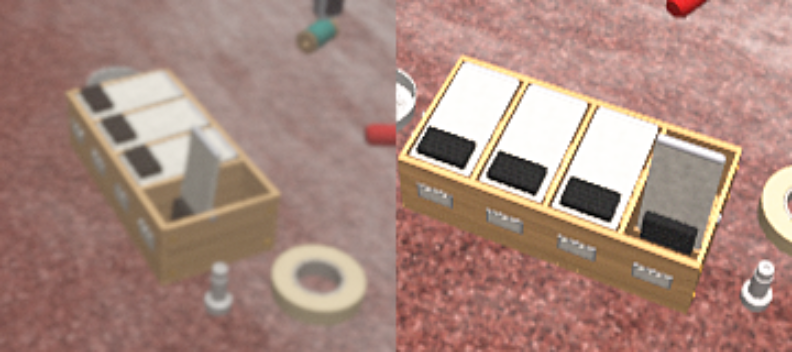

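The lid stands near 1.45 rad in both views: its edge is at (291,243) in the side view and (372,245) in the scene view. The bystanders haven't moved.

Run:
```python
from bench import *
sign_off(); print(read_time_s())
```

```text
the job is handed in; nothing more can be done
the job is handed in; nothing more can be done
```

The free lid is lid d, the rightmost one. It now stands fully open, and I handed the job in at about 24.6 s of the 51 s allowed.

- **Finding it:** I pressed the ridged ends in order a, b, c, d. Lids a, b and c stiffened to between 5.4 and 7.4 N within about 3 mm, so I took them as blocked and backed off. Lid d sank at no more than 2.5 N.
- **Opening it:** I pressed lid d down to about 0.8 rad, then pushed its plain edge towards the pivot until it met the stop at about 9 N.
- **Last checks:** With the arm clear, the edge read about 1.5 rad in the side view and 1.4 in the scene view, around the 1.45 stop. The arm met the stop 1.5 mm earlier than I had computed, which is within the calibration error. The die, dish and tape show no visible movement; the detector's positions for them moved by no more than about 4 pixels.
- **Less certain:** The first press, on lid a, used single noisy force readings. It was not repeated, but its curve matched b and c.

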